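Snug the castle nut, bring up the next slot and pin it

ROBOT

A 6-joint arm with a two-finger parallel gripper is mounted at the origin on a cart in front of the work surface, level with it; the furniture and walls round the work are solid. World frame = base frame: x ahead of the robot, y to its left, z up, the work surface at z = 0. Lengths are in m, angles in rad, forces in N, time in s.
With the tool pointing down it reaches from about 0.3 to 0.75 m from the base axis. Payload 8.5 kg.
Tool frame: the origin (TCP) lies on the centre line of the jaws, within the pads' length; the fingertips stand 14 mm ahead of it and the grasp point (between the pads) lies 5 mm behind it; z points along the fingers, y is the line along which they close (so a half turn about z gives the same grasp; the last joint's range is limited). The gripper opens to 88 mm and grips with 3 to 60 N. Pads are 18 mm wide; open, the fingers measure 123 mm over their backs; the gripper's body (75 mm by 187 mm) begins 45 mm behind the grasp point.
Start: joints at [-1.391, 0.381, 1.297, -0, 1.464, -0.215], TCP at [0.212, -0.508, 0.253] pointing down, gripper open.
Joint ranges: [-3.11, 3.11], [-0.89, 2.33], [0.22, 2.48], [-1.42, 4.56], [0.17, 2.85], [-2.88, 2.88]. Speed limits (rad/s): [2.39, 2.39, 3.14, 3.14, 3.14, 3.14].

INTERFACE

Orientations are given as a 3x3 rotation matrix whose columns are the frame's x, y, z axes.
In Python, from cell import telemetry, capture, camera_model, env, nets gives the robot as it stands.
- The arm moves only by the tool drive_tool, never from a script. Its argument "targets" is a list of rows, each an object with "travel": the shift along the tool's x, y, z in cm, a list of three; "yaw": the turn about the tool's z in rad; "grip": the opening, from 0 (shut) to 1 (fully open). In form: [{"travel": [tx, ty, tz], "yaw": yaw, "grip": grip}, ...]. A call has 1 to 10 rows; each row is the pose to reach, as a shift and turn from the pose commanded when the call began, along the tool's axes at that moment; what a row does not reach only later rows make up. A row lasts 1/10 s, in which the tool goes at most 50 mm and 8.59 degrees, less where a joint would pass 70% of its speed; a pose out of reach is approached as far as the arm can. A call with a gripper value outside its range is refused whole. The fingers move at their own pace and stop on an object; "squeeze" is the grip in N (left out, the last holds). Time passes only in rows, so rows that repeat a pose let the fingers close. It gives the time, the measured TCP pose, the force, the opening and the grip force at its end, in the units of the state.
- telemetry.sense(): the state, without advancing time (a new reading comes with each control period).
- capture(name): name is "scene" or "top" or "wrist"; returns the picture (420x560x3 uint8, blue, green, red); there is no depth.
- camera_model(name): a dict with "vfov" (degrees; the focal length in pixels is half the picture's height over the tangent of half this angle, whatever the lens; pixels are square), "cx", "cy" (the principal point, pixels), "extrinsics" (4x4, takes a point from camera to world coordinates); the wrist camera has in their place "hand_eye" (4x4, takes a point from camera to tool coordinates, whose origin is the TCP and whose axes are the flange's). Camera axes: x right, y up, looking along -z (the intrinsics and any distortion apply to the point x, -y, -z); pixel columns grow to the right and rows downward; lengths in m; the calibration is good to about 2 mm. A picture is of the moment at which its call begins: read the wrist's pose just before it. camera_model takes no time and is no camera call.
- env.hand_in(): hands the job in; it is judged then, once.
Trained networks look in the newest picture that a camera, given by its name, has taken for a name from the list of things; names that differ only in an ending like _2 or _b are one class to them, and where a whole thing is asked for, a point or a joint stands for the part that bears it (a point fixed in the world has none). Each returns a list of dicts, best first, with "conf" (0 to 1); they miss things now and then, are a little off and sometimes report something else, mostly with a low value. They report only what shows in the picture. A call takes as long as a camera call. They do not tell look-alikes from the thing itself.
- nets.masks_of(camera, label): "mask" (420x560 bool, what is visible of it) and "box" ([left, top, right, bottom] in pixels, round what is visible of it).
- nets.spot_point(camera, label): "pixel" ([column, row] in pixels: a listed point, or the origin of a listed thing).
The state is a dict: "t": time; "joint_pos": joint angles; "joint_velocities": joint speeds; "tau": joint torques, N m; "tool_pos": TCP position; "orientation": TCP orientation; "force": force on the tool from outside, world axes, zero at the start; "ft_torque": the same for the moment, N m; "finger_gap": finger opening in m; "gripper_force": force on a finger pad.
Only numpy, scipy, OpenCV 4.12 (cv2) and the standard library are available. Lean on these libraries where they do the work, as an engineer would, in place of code of your own. Each camera call takes 0.05 s, during which the arm holds its last target. There are 200 camera calls.

TASK

Tighten the castle nut on the axle stub clockwise until it comes up snug, then on against the drag just to the next slot that lines up with the cross hole, no further. Then take the lock pin from its orange rest and slide it gently, never forcing it, through slot and hole until its collar is fully home against the nut. Let go of it there and leave the other things on the bench alone.

Things in the scene. Friction and masses are not known exactly. Their poses are not given: they have to be found in the camera images.
- hub: axle stub on its flange, fixed; origin on the axis at bench level, z up along the axis, x along the cross hole. Grey flange 110 x 110 x 12 mm with sides along x and y; on it a round blue boss of 33 to 40 mm radius, top 34 mm above the bench; then washer and nut; the 24 mm thick steel stub's end is 82 mm up
- cross_hole (a point): centre of the cross hole in the stub, 72 mm above the bench. The hole is 8 x 8 mm in section, runs along this point's x axis right through the 24 mm thick stub and may be entered from either end
- nut_grip (a point): on the axis of the dark castle nut, 53 mm above the bench. Hexagon 46 mm across flats, from 38 to 66 mm above the bench; on it the round crown, 42 mm across, top 80 mm up, with six 9 mm wide slots (floor 66 mm up), one over each flat. x points along one slot, square to its flat, and turns with the nut. The nut stays where it is left
- washer_mark (a point): unmarked point on the plain brass washer under the nut (60 mm across, top 38 mm up), 5 mm off the axis. Loose, the nut turns with 0.04 N m; once snug it drags the washer round and needs 0.4 N m. Snug comes 0.2 to 1.1 rad on from the start, unseen; a slot may pass the hole before it. From snug the next slot is 0.4 to 0.7 rad on
- pin_handle (a point): centre of the lock pin's upright black grip: 12 mm (along the pin) x 22 mm x 48 mm tall. x: along the pin to its tip; z: up. The pin's axis is 28 mm lower; the grip reaches 52 mm above the axis, a steel weight 14 x 24 mm reaches 20 mm below it, so the pin hangs upright with its shank in a hole. 70 g
- pin_mid (a point): on the pin's axis, 43 mm ahead of pin_handle and 21 mm ahead of the front of the 16 mm wide collar: lies at the hole's centre when the collar is home against the nut. x: along the pin to its tip, which is 31 mm ahead of this point. The round shank is 6.5 mm thick, tapered over its last 8 mm
- pin: the whole lock pin; origin on its axis at the front of the collar; x to the tip, z up. At the start it lies level, axis 26 mm above the bench, in a fixed orange rest (100 x 46 mm, at most 28 mm high), from which it lifts straight up
- pliers: the red-handled pliers lying loose on the bench nearest the work, 171 mm long, 12 mm high; a bystander
- blue_screwdriver: blue-handled screwdriver lying on the bench, 170 mm long, 25 mm high; a bystander
- disc_tub: round tub of sanding discs, 124 mm across, 61 mm high; a bystander
- screw_tub: low clear tub of screws, 77 x 130 x 50 mm high; a bystander
Mind the look-alikes: they are no part of the job. Leave any purple look-alike of the pin alone.

How it is judged:
On the way:
1. the nut is snug: the washer has turned with it by at least 0.24 rad (washer_mark moved more than 1.2 mm) (distance of washer_mark from where it was at the start of the episode above 0.0012 m), for 0.2 s.
At the end, for the whole second after the job is handed in: Nut tightened past snug to the next slot in line (washer_mark moved 1.2 to 5 mm, i.e. washer turned 0.24 to 1.05 rad); lock pin through slot and cross hole, collar within 4 mm of home (pin_mid within 4 mm of the hole's centre), along the hole within 0.12 rad, at rest (distance of washer_mark from where it was at the start of the episode between 0.0012 and 0.005 m and distance between pin_mid and cross_hole below 0.004 m and angle between the x axis of pin_mid and the x axis of cross_hole, either way round below 0.12 rad and linear speed of pin below 0.02 m/s); the robot touches nothing.
It fails at once if the nut is turned on past the next slot (washer_mark moved more than 5 mm) (distance of washer_mark from where it was at the start of the episode above 0.005 m).
It fails at once if the pin is forced: more than 20 N between pin and nut, or pin and stub or flange (contact force between pin and hub above 20 N).
It fails at once if the pliers, screwdriver, disc tub or screw tub is moved more than 30 mm (distance of any of pliers, blue_screwdriver, disc_tub, screw_tub from where it was at the start of the episode above 0.03 m).
It also fails if it takes over 64 s, if anything falls off the work surface, if the arm or the gripper's body presses on something with over 40 N, if the wrist force passes 120 N, or if a joint passes its speed limit or range.

## Working session

There is one attempt and no reset: what is moved stays moved. The work goes in short steps, Python scripts to look and compute and a tool call to move; the robot and the scene stay as the last step left them, time stands still between calls to the robot, and variables do not carry over. Pictures are saved under pics/ and viewed, at most 10 in all, crops included, and the job is handed in when it is done.

Besides the shell and the picture viewer there is one more tool, called after "Call:" as name(argument=value, ...) on one line, values as JSON. drive_tool: Moves the arm, as the interface text tells. Its arguments: {"type":"object","properties":{"targets":{"type":"array"},"squeeze":{"type":"number"}},"required":["targets"]}

```bash
ls; mkdir -p pics; cat > h.py <<'E'
import numpy as np, cv2
from cell import telemetry, capture, camera_model, env, nets
def cam(name, s=None):
    m=camera_model(name)
    if 'extrinsics' in m: T=np.array(m['extrinsics'])
    else:
        s=s or telemetry.sense(); W=np.eye(4); W[:3,:3]=s['orientation']; W[:3,3]=s['tool_pos']; T=W@np.array(m['hand_eye'])
    f=210/np.tan(np.radians(m['vfov'])/2)
    return m,T,f
def at(name,px,z,s=None):
    m,T,f=cam(name,s); d=T[:3,:3]@np.array([(px[0]-m['cx'])/f,-(px[1]-m['cy'])/f,-1])
    return T[:3,3]+d*(z-T[2,3])/d[2]
def proj(name,P,s=None):
    m,T,f=cam(name,s); p=np.linalg.inv(T)@np.append(P,1); return np.array([m['cx']+f*p[0]/-p[2], m['cy']-f*p[1]/-p[2]])
E
python3 - <<'E'
from h import *
np.set_printoptions(precision=4,suppress=True)
for c in ['scene','top','wrist']:
    print(c,camera_model(c))
s=telemetry.sense(); print(s)
a=capture('scene');b=capture('top');w=capture('wrist')
cv2.imwrite('pics/scene.png',a);cv2.imwrite('pics/top.png',b);cv2.imwrite('pics/wrist.png',w)
Z=dict(cross_hole=.072,nut_grip=.053,hub=0,pin_handle=.054,pin_mid=.026,pin=.026)
for c in ['top','scene']:
  for l,z in Z.items():
    for d in nets.spot_point(c,l)[:3]: print(c,l,d['conf'],d['pixel'],at(c,d['pixel'],z))
E
```

```text
pics
scene {'vfov': 45.99621295937456, 'cx': 276.95912791344745, 'cy': 206.72572962286824, 'extrinsics': array([[-0.5492,  0.5905, -0.5914, -0.0757],
       [-0.8355, -0.3721,  0.4044,  0.5062],
       [ 0.0188,  0.7162,  0.6977,  0.8042],
       [ 0.    ,  0.    ,  0.    ,  1.    ]])}
top {'vfov': 53.533386377016626, 'cx': 278.52091691731215, 'cy': 206.53511225312283, 'extrinsics': array([[ 0.0164,  0.9981, -0.0587,  0.4873],
       [-0.9996,  0.0177,  0.0225,  0.0782],
       [ 0.0235,  0.0583,  0.998 ,  1.2208],
       [ 0.    ,  0.    ,  0.    ,  1.    ]])}
wrist {'vfov': 59.608949176552514, 'cx': 279.72814488811184, 'cy': 205.54935825349696, 'hand_eye': array([[ 0.0005,  0.9518,  0.3068,  0.0789],
       [ 1.    , -0.0001, -0.0014, -0.0003],
       [-0.0013,  0.3068, -0.9518, -0.1328],
       [ 0.    ,  0.    ,  0.    ,  1.    ]])}
{'t': 0.0, 'joint_pos': array([-1.3913,  0.3812,  1.2982, -0.    ,  1.4636, -0.2153]), 'joint_velocities': array([ 0.0015,  0.0001, -0.0001, -0.0002, -0.0015, -0.0005]), 'tau': array([  0.0023, -43.7925, -22.4554,   0.0715,   0.0352,  -0.0001]), 'tool
[... 709 characters left out ...]
  0.026 ]
top pin 0.53 [337.1, 228.3] [ 0.4979 -0.1183  0.026 ]
top pin 0.46 [384.1, 239.3] [ 0.4685 -0.2543  0.026 ]
scene cross_hole 0.91 [266.7, 215.9] [0.5334 0.1149 0.072 ]
scene cross_hole 0.17 [158.6, 243.0] [0.5835 0.3343 0.072 ]
scene nut_grip 0.9 [265.5, 226.8] [0.5236 0.1241 0.053 ]
scene hub 0.63 [266.5, 241.4] [0.5279 0.1186 0.    ]
scene hub 0.46 [282.2, 181.4] [ 0.6737 -0.0198  0.    ]
scene pin_handle 0.79 [365.6, 179.0] [ 0.5276 -0.1531  0.054 ]
scene pin_handle 0.72 [408.8, 173.3] [ 0.4889 -0.2531  0.054 ]
scene pin_mid 0.6 [362.7, 203.4] [ 0.4887 -0.1163  0.026 ]
scene pin 0.72 [362.0, 204.7] [ 0.4863 -0.1122  0.026 ]
scene pin 0.53 [417.5, 191.4] [ 0.4511 -0.2523  0.026 ]
```

View pics/scene.png

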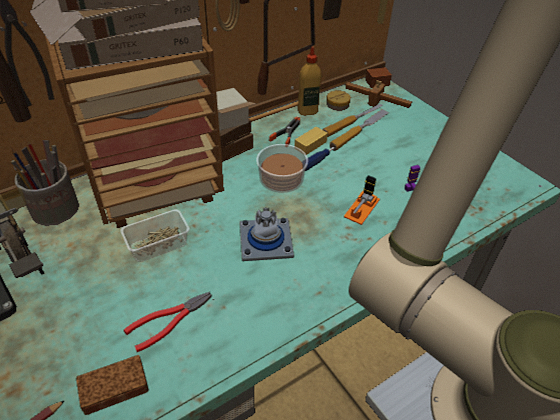

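View pics/top.png

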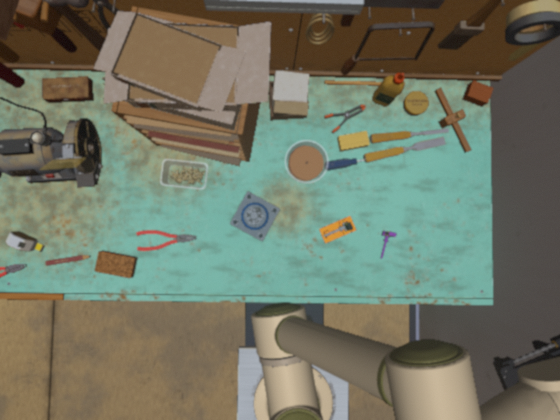

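The pin could be mistaken for two things: the black-gripped pin in the orange rest at top (338,230) / scene (368,190), or the purple pin at top (388,240) / scene (413,177). The orange rest matches the description, so I choose that one. The nut on its blue boss is at top (256,215). Next I go over the rest for a close look.

Call:
drive_tool(targets=[{"travel":[40,-25,5],"yaw":0,"grip":1},{"travel":[40,-25,5],"yaw":0,"grip":1},{"travel":[40,-25,5],"yaw":0,"grip":1},{"travel":[40,-25,5],"yaw":0,"grip":1},{"travel":[40,-25,5],"yaw":0,"grip":1},{"travel":[40,-25,5],"yaw":0,"grip":1},{"travel":[40,-25,5],"yaw":0,"grip":1},{"travel":[40,-25,5],"yaw":0,"grip":1},{"travel":[40,-25,5],"yaw":0,"grip":1},{"travel":[40,-25,5],"yaw":0,"grip":1}], squeeze=20)

```text
t: 1.75
tool_pos: [0.4859, -0.1199, 0.2024]
orientation: [[0.922, 0.387, -0.0], [0.387, -0.922, 0.001], [0.0, -0.001, -1.0]]
force: [-0.1, -0.8, -0.2]
finger_gap: 0.0883
gripper_force: 0.0
```

Call:
drive_tool(targets=[{"travel":[0,0,0],"yaw":0,"grip":1},{"travel":[0,0,0],"yaw":0,"grip":1}])

```text
t: 1.95
tool_pos: [0.4845, -0.1231, 0.2027]
orientation: [[0.923, 0.386, -0.0], [0.386, -0.923, -0.0], [-0.0, 0.0, -1.0]]
force: [0.1, -0.3, 0.8]
finger_gap: 0.0885
gripper_force: 0.0
```

```bash
python3 - <<'E'
from h import *
np.set_printoptions(precision=4,suppress=True)
s=telemetry.sense(); w=capture('wrist');print(s['t'],s['tool_pos'],s['orientation'])
cv2.imwrite('pics/w1.png',w)
Z=dict(pin_handle=.054,pin_mid=.026,pin=.026)
for l,z in Z.items():
    for d in nets.spot_point('wrist',l)[:3]: print(l,d['conf'],d['pixel'],at('wrist',d['pixel'],z,s))
E
```

```text
1.95 [ 0.4845 -0.1231  0.2027] [[ 0.9227  0.3855 -0.0002]
 [ 0.3855 -0.9227 -0.0002]
 [-0.0003  0.0001 -1.    ]]
pin_handle 0.75 [315.5, 181.6] [ 0.5028 -0.1463  0.054 ]
pin_handle 0.56 [428.7, 251.0] [ 0.4848 -0.259   0.054 ]
pin_mid 0.56 [261.8, 171.7] [ 0.4876 -0.1053  0.026 ]
pin 0.83 [284.8, 172.5] [ 0.4946 -0.1239  0.026 ]
pin 0.72 [403.7, 259.9] [ 0.4607 -0.2586  0.026 ]
```

View pics/w1.png

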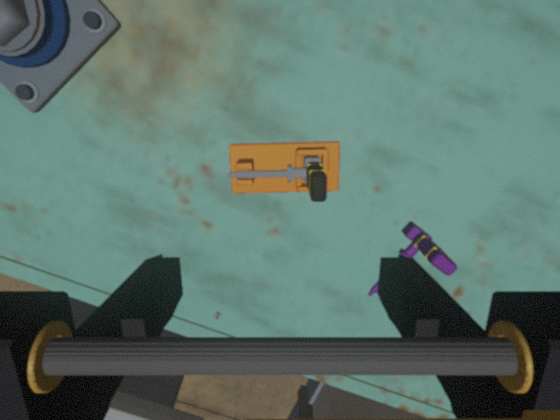

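The wrist picture confirms the choice. The black-gripped pin lies in the orange rest at about (315,180) with its tip at (232,175), and the purple one is at (425,250). Next I look at the hub from above.

Call:
drive_tool(targets=[{"travel":[13,-20,0],"yaw":0,"grip":1},{"travel":[13,-20,0],"yaw":0,"grip":1},{"travel":[13,-20,0],"yaw":0,"grip":1},{"travel":[13,-20,0],"yaw":0,"grip":1},{"travel":[13,-20,0],"yaw":0,"grip":1},{"travel":[13,-20,0],"yaw":0,"grip":1},{"travel":[13,-20,0],"yaw":0,"grip":1},{"travel":[13,-20,0],"yaw":0,"grip":1},{"travel":[13,-20,0],"yaw":0,"grip":1}])

```text
t: 3.05
tool_pos: [0.5277, 0.1101, 0.2029]
orientation: [[0.924, 0.383, 0.0], [0.383, -0.924, -0.0], [-0.0, 0.0, -1.0]]
force: [-0.5, 0.7, 0.6]
finger_gap: 0.0881
gripper_force: 0.0
```

```bash
python3 - <<'E'
from h import *
np.set_printoptions(precision=4,suppress=True)
s=telemetry.sense(); w=capture('wrist');print(s['t'],s['tool_pos'],s['orientation'],s['joint_pos'])
cv2.imwrite('pics/w2c.png',cv2.resize(w[100:310,140:420],None,fx=2.8,fy=2.8,interpolation=cv2.INTER_CUBIC))
cv2.imwrite('pics/w2.png',w)
Z=dict(cross_hole=.072,nut_grip=.053,hub=.0)
for l,z in Z.items():
    for d in nets.spot_point('wrist',l)[:3]: print(l,d['conf'],d['pixel'],at('wrist',d['pixel'],z,s))
E
```

```text
3.05 [0.5277 0.1101 0.2029] [[ 0.9239  0.3826  0.    ]
 [ 0.3826 -0.9239 -0.0001]
 [-0.      0.0001 -1.    ]] [-0.0139  0.4035  1.4127 -0.0001  1.3254  1.1643]
cross_hole 0.64 [269.9, 189.4] [0.531  0.1193 0.072 ]
cross_hole 0.46 [267.7, 184.8] [0.5337 0.1221 0.072 ]
nut_grip 0.94 [269.9, 183.6] [0.5304 0.1195 0.053 ]
hub 0.64 [270.8, 170.8] [0.529  0.1194 0.    ]
```

View pics/w2c.png

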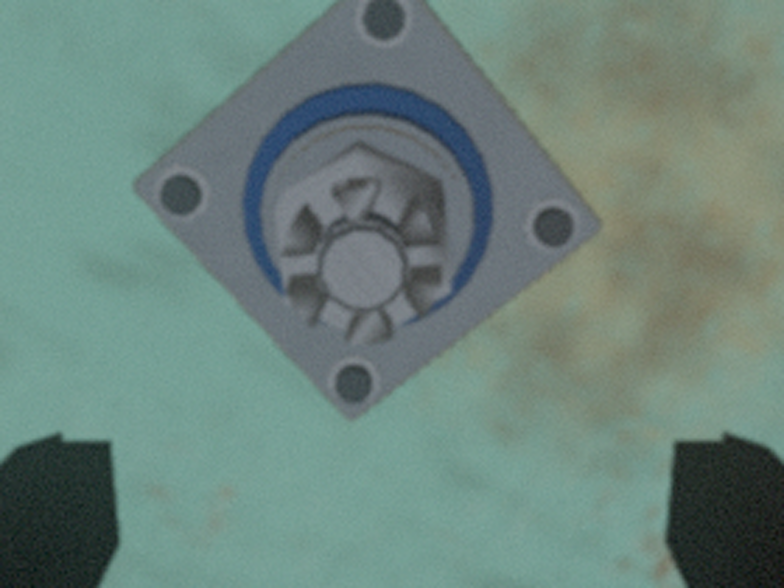

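The crop shows the castle nut at about crop (362,255) on the blue boss, with the flange as a diamond. The crown slots aren't clear in this view, so I rectify the crown plane and fit the flange's orientation.

```bash
cat >> h.py <<'E'
def rect(img,name,c,z,half,n,s=None):
    "world-aligned plan view: +x up, +y left"
    q=[(half,half),(half,-half),(-half,-half),(-half,half)]
    src=np.float32([proj(name,[c[0]+a,c[1]+b,z],s) for a,b in q]); dst=np.float32([(0,0),(n,0),(n,n),(0,n)])
    return cv2.warpPerspective(img,cv2.getPerspectiveTransform(src,dst),(n,n),flags=cv2.INTER_CUBIC)
E
python3 - <<'E'
from h import *
np.set_printoptions(precision=4,suppress=True)
s=telemetry.sense(); w=cv2.imread('pics/w2.png')
d=nets.masks_of('wrist','hub'); print([(x['conf'],x['box'],x['mask'].sum()) for x in d[:3]])
c=(.530,.1193)
# flange: greyish pixels vs teal, boundary at z=.012
hsv=cv2.cvtColor(w,cv2.COLOR_BGR2HSV)
m=np.zeros(w.shape[:2],np.uint8)
m[(d[0]['mask'])]=255
f=rect(m,'wrist',c,.012,.09,720,s)
cn=max(cv2.findContours((f>127).astype(np.uint8),0,2)[0],key=cv2.contourArea)
r=cv2.minAreaRect(cn); print(r, 'size mm',np.array(r[1])/4,'centre',c[0]+(360-r[0][1])/4000,c[1]+(360-r[0][0])/4000)
a=rect(w,'wrist',c,.080,.03,590,s)
b=rect(w,'wrist',c,.012,.09,590,s)
cv2.imwrite('pics/r2.png',a); cv2.imwrite('pics/r2b.png',b)
E
```

```text
[(0.66, [186.6, 84.6, 356.6, 251.2], np.int64(14473))]
((357.05072021484375, 361.312255859375), (443.3797607421875, 443.8437805175781), 27.64597511291504) size mm [110.8449 110.9609] centre 0.5296719360351563 0.12003731994628906
```

View pics/r2.png

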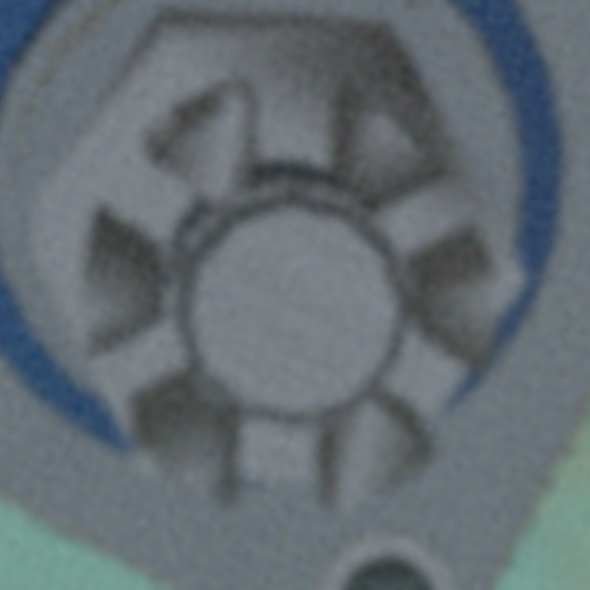

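The flange fit gives a centre of (0.5297, 0.1200) and a size of 110.9 mm, which matches. The hole runs along -27.6° or 62.4°. The bright floors of the slots, for example at (295,130) and (280,455), put the slots at -2.4° mod 60°. Going clockwise, alignment comes either at 0.44 and 1.49 rad or at 0.96 rad, and where snug comes will settle which. Now I grip the nut.

Call:
drive_tool(targets=[{"travel":[0.5,-0.8,4],"yaw":-0.09,"grip":1},{"travel":[0.5,-0.8,8],"yaw":-0.09,"grip":1},{"travel":[0.5,-0.8,11],"yaw":-0.09,"grip":1},{"travel":[0.5,-0.8,13],"yaw":-0.09,"grip":1},{"travel":[0.5,-0.8,14.5],"yaw":-0.09,"grip":1},{"travel":[0.5,-0.8,14.5],"yaw":-0.09,"grip":1},{"travel":[0.5,-0.8,14.5],"yaw":-0.09,"grip":1}])

```text
t: 4.0
tool_pos: [0.5295, 0.1208, 0.0582]
orientation: [[0.885, 0.466, 0.0], [0.466, -0.885, 0.0], [0.0, 0.0, -1.0]]
force: [0.3, 0.4, 0.4]
finger_gap: 0.0879
gripper_force: 0.0
```

Call:
drive_tool(targets=[{"travel":[0,0,0],"yaw":0,"grip":0.4},{"travel":[0,0,0],"yaw":0,"grip":0.4},{"travel":[0,0,0],"yaw":0,"grip":0.4},{"travel":[0,0,0],"yaw":0,"grip":0.4},{"travel":[0,0,0],"yaw":0,"grip":0.4},{"travel":[0,0,0],"yaw":0,"grip":0.4}], squeeze=30)

```text
t: 4.6
tool_pos: [0.5303, 0.1198, 0.0579]
orientation: [[0.885, 0.466, 0.002], [0.466, -0.885, -0.002], [0.001, 0.003, -1.0]]
force: [4.5, -8.3, -0.3]
finger_gap: 0.0456
gripper_force: 30.0
```

```bash
python3 - <<'E'
from h import *
s=telemetry.sense(); print({k:np.round(s[k],4) for k in s})
E
```

```text
{'t': np.float64(4.6), 'joint_pos': array([ 0.0052,  0.5892,  1.5798, -0.0025,  0.9702,  1.0924]), 'joint_velocities': array([-0.0023, -0.0012, -0.0041,  0.0138,  0.0067, -0.0026]), 'tau': array([ 4.28650e+00, -4.74598e+01, -1.36723e+01,  9.50200e-01,
        6.35000e-01,  2.37000e-02]), 'tool_pos': array([0.5303, 0.1198, 0.0579]), 'orientation': array([[ 0.8846,  0.4663,  0.0024],
       [ 0.4663, -0.8846, -0.0021],
       [ 0.0012,  0.003 , -1.    ]]), 'force': array([ 4.5431, -8.2992, -0.2811]), 'ft_torque': array([-1.0468, -0.6299,  0.0491]), 'gripper_force': np.float64(30.0047), 'finger_gap': np.float64(0.0456)}
```

Gripped, with a gap of 45.6 mm and a slight sideways pull. I recentre and turn in steps, reading the torque after each.

Call:
drive_tool(targets=[{"travel":[0,0.1,0],"yaw":0.05,"grip":0.4},{"travel":[0,0.1,0],"yaw":0.12,"grip":0.4},{"travel":[0,0.1,0],"yaw":0.18,"grip":0.4}])

```text
t: 4.9
tool_pos: [0.5304, 0.1196, 0.0579]
orientation: [[0.955, 0.297, 0.002], [0.297, -0.955, -0.001], [0.001, 0.001, -1.0]]
force: [2.9, -2.1, -0.5]
finger_gap: 0.0458
gripper_force: 30.0
```

```bash
cat > t.py <<'E'
from h import *
s=telemetry.sense(); R=s['orientation']; print(s['t'],'angle',round(np.degrees(np.arctan2(R[1][1],R[0][1])),2),'f',np.round(s['force'],1),'m',np.round(s['ft_torque'],3),'tau',np.round(s['tau'][5],3),'j6',np.round(s['joint_pos'][5],3),np.round(s['tool_pos'],4))
E
python3 t.py
```

```text
4.9 angle -72.69 f [ 2.9 -2.1 -0.5] m [-0.236 -0.329  0.055] tau -0.673 j6 1.273 [0.5304 0.1196 0.0579]
```

Call:
drive_tool(targets=[{"travel":[0,0,0],"yaw":0.06,"grip":0.4},{"travel":[0,0,0],"yaw":0.12,"grip":0.4},{"travel":[0,0,0],"yaw":0.18,"grip":0.4}])

```text
t: 5.2
tool_pos: [0.5304, 0.1195, 0.0579]
orientation: [[0.992, 0.122, 0.002], [0.122, -0.992, -0.001], [0.001, 0.001, -1.0]]
force: [2.0, -1.6, -0.4]
finger_gap: 0.0458
gripper_force: 30.0
```

```bash
python3 t.py
```

```text
5.2 angle -82.98 f [ 2.  -1.6 -0.4] m [-0.242 -0.288  0.322] tau -0.447 j6 1.453 [0.5304 0.1195 0.0579]
```

Call:
drive_tool(targets=[{"travel":[0,0,0],"yaw":0.06,"grip":0.4},{"travel":[0,0,0],"yaw":0.12,"grip":0.4},{"travel":[0,0,0],"yaw":0.18,"grip":0.4},{"travel":[0,0,0],"yaw":0.24,"grip":0.4}])

```text
t: 5.6
tool_pos: [0.5304, 0.1194, 0.0579]
orientation: [[0.993, -0.116, 0.002], [-0.116, -0.993, -0.001], [0.002, 0.001, -1.0]]
force: [1.9, -2.3, -1.0]
finger_gap: 0.0456
gripper_force: 30.0
```

```bash
python3 t.py
```

```text
5.6 angle -96.69 f [ 1.9 -2.3 -1. ] m [-0.504 -0.304  0.37 ] tau -0.385 j6 1.692 [0.5304 0.1194 0.0579]
```

Torque rises to about 0.35 N m between 0.2 and 0.36 rad, so that is snug. The hole therefore lies along 62.4° and the slot lines up when tool y is at -117.6°. I go on 0.36 rad and check.

Call:
drive_tool(targets=[{"travel":[0,0,0],"yaw":0.08,"grip":0.4},{"travel":[0,0,0],"yaw":0.16,"grip":0.4},{"travel":[0,0,0],"yaw":0.24,"grip":0.4},{"travel":[0,0,0],"yaw":0.31,"grip":0.4},{"travel":[0,0,0],"yaw":0.36,"grip":0.4},{"travel":[0,0,0],"yaw":0.36,"grip":0.4}])

```text
t: 6.2
tool_pos: [0.5303, 0.1192, 0.0579]
orientation: [[0.889, -0.458, 0.001], [-0.458, -0.889, -0.002], [0.002, 0.001, -1.0]]
force: [1.6, -5.6, 0.9]
finger_gap: 0.0456
gripper_force: 30.0
```

```bash
python3 t.py
```

```text
6.2 angle -117.27 f [ 1.6 -5.6  0.9] m [-0.703 -0.252  0.208] tau 0.726 j6 2.052 [0.5303 0.1192 0.0579]
```

Call:
drive_tool(targets=[{"travel":[0,0,0],"yaw":0,"grip":1},{"travel":[0,0,0],"yaw":0,"grip":1},{"travel":[0,0,0],"yaw":0,"grip":1},{"travel":[0,0,0],"yaw":0,"grip":1},{"travel":[0,0,-4],"yaw":0,"grip":1},{"travel":[0,0,-8],"yaw":0,"grip":1},{"travel":[0,0,-12],"yaw":0,"grip":1},{"travel":[0,0,-14],"yaw":0,"grip":1},{"travel":[0,0,-14],"yaw":0,"grip":1},{"travel":[0,0,-14],"yaw":0,"grip":1}])

```text
t: 7.2
tool_pos: [0.5293, 0.12, 0.197]
orientation: [[0.889, -0.457, -0.001], [-0.457, -0.889, 0.0], [-0.001, 0.0, -1.0]]
force: [0.7, 0.5, -0.0]
finger_gap: 0.0881
gripper_force: 0.0
```

```bash
python3 - <<'E'
from h import *
np.set_printoptions(precision=4,suppress=True)
s=telemetry.sense(); w=capture('wrist'); cv2.imwrite('pics/w3.png',w)
c=(.530,.1195)
print(s['t'],s['tool_pos'],s['joint_pos'])
for l,z in dict(cross_hole=.072,nut_grip=.053).items():
    for d in nets.spot_point('wrist',l)[:2]: print(l,d['conf'],d['pixel'],at('wrist',d['pixel'],z,s))
d=nets.masks_of('wrist','hub')
m=d[0]['mask'].astype(np.uint8)*255
f=rect(m,'wrist',c,.012,.09,720,s)
cn=max(cv2.findContours((f>127).astype(np.uint8),0,2)[0],key=cv2.contourArea)
r=cv2.minAreaRect(cn); print(r, 'centre',c[0]+(360-r[0][1])/4000,c[1]+(360-r[0][0])/4000)
a=rect(w,'wrist',c,.075,.03,590,s); cv2.imwrite('pics/r3.png',a)
E
```

```text
7.2 [0.5293 0.12   0.197 ] [0.0048 0.4154 1.4113 0.0001 1.3157 2.0507]
cross_hole 0.72 [280.9, 199.1] [0.5295 0.1181 0.072 ]
nut_grip 0.87 [279.1, 188.9] [0.5324 0.1182 0.053 ]
((362.69091796875, 361.8597717285156), (440.829833984375, 442.8031921386719), 27.696178436279297) centre 0.5295350570678711 0.1188272705078125
```

View pics/r3.png

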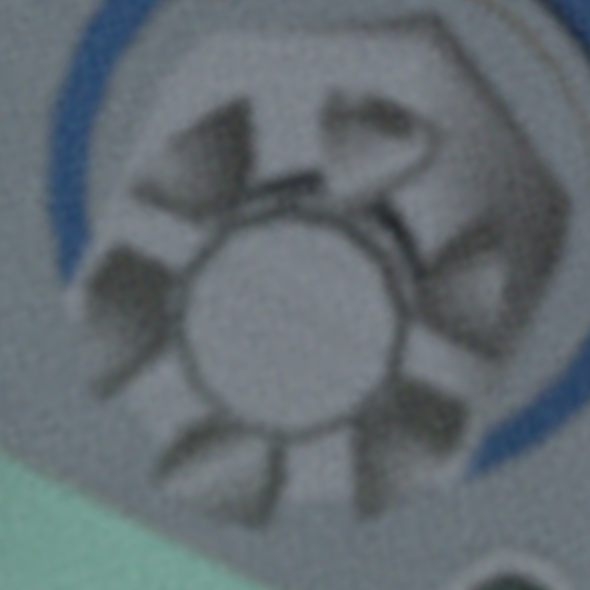

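The rectified crown shows slots at (155,235) and (445,365), lying along the hole's direction. The measured grip angle puts the slot at 62.7° and the hole is at 62.4°, well inside tolerance. Next I go over the pin with tool x along it, a yaw of -2.43 rad.

Call:
drive_tool(targets=[{"travel":[9.8,24.9,0],"yaw":-2.43,"grip":0.7},{"travel":[9.8,24.9,0],"yaw":-2.43,"grip":0.7},{"travel":[9.8,24.9,0],"yaw":-2.43,"grip":0.7},{"travel":[9.8,24.9,0],"yaw":-2.43,"grip":0.7},{"travel":[9.8,24.9,0],"yaw":-2.43,"grip":0.7},{"travel":[9.8,24.9,0],"yaw":-2.43,"grip":0.7},{"travel":[9.8,24.9,0],"yaw":-2.43,"grip":0.7},{"travel":[9.8,24.9,0],"yaw":-2.43,"grip":0.7},{"travel":[9.8,24.9,0],"yaw":-2.43,"grip":0.7},{"travel":[9.8,24.9,0],"yaw":-2.43,"grip":0.7}])

```text
t: 8.4
tool_pos: [0.5027, -0.1463, 0.1968]
orientation: [[0.589, 0.808, -0.002], [0.808, -0.589, 0.001], [-0.0, -0.002, -1.0]]
force: [0.0, 0.1, 0.3]
finger_gap: 0.0617
gripper_force: 0.0
```

```bash
python3 t.py
```

```text
8.4 angle -36.11 f [0.  0.1 0.3] m [ 0.002 -0.028  0.057] tau 1.99 j6 0.121 [ 0.5027 -0.1463  0.1968]
```

Tool y is at -36° and has to reach 22°, so another -1.01 rad, and I come down a bit as well.

Call:
drive_tool(targets=[{"travel":[0,0,2],"yaw":-1.01,"grip":0.7},{"travel":[0,0,2],"yaw":-1.01,"grip":0.7},{"travel":[0,0,2],"yaw":-1.01,"grip":0.7},{"travel":[0,0,2],"yaw":-1.01,"grip":0.7},{"travel":[0,0,2],"yaw":-1.01,"grip":0.7},{"travel":[0,0,2],"yaw":-1.01,"grip":0.7},{"travel":[0,0,2],"yaw":-1.01,"grip":0.7},{"travel":[0,0,2],"yaw":-1.01,"grip":0.7},{"travel":[0,0,2],"yaw":-1.01,"grip":0.7}])

```text
t: 9.3
tool_pos: [0.5028, -0.1462, 0.1772]
orientation: [[-0.362, 0.932, -0.001], [0.932, 0.362, 0.0], [0.001, -0.001, -1.0]]
force: [-0.0, -0.2, 0.0]
finger_gap: 0.0618
gripper_force: 0.0
```

```bash
python3 t.py; python3 - <<'E'
from h import *
np.set_printoptions(precision=4,suppress=True)
s=telemetry.sense(); w=capture('wrist'); cv2.imwrite('pics/w4.png',w)
P={}
for l,z in dict(pin_handle=.054,pin_mid=.026,pin=.026).items():
    for d in nets.spot_point('wrist',l)[:2]:
        p=at('wrist',d['pixel'],z,s); P.setdefault(l,p); print(l,d['conf'],d['pixel'],p)
v=P['pin_mid']-P['pin_handle']; print(np.degrees(np.arctan2(v[1],v[0])))
# orange rest orientation
hsv=cv2.cvtColor(w,cv2.COLOR_BGR2HSV); m=((hsv[...,0]<22)&(hsv[...,1]>150)&(hsv[...,2]>80)).astype(np.uint8)*255
c=(.5,-.13); f=rect(m,'wrist',c,.010,.09,720,s)
cs=max(cv2.findContours(cv2.morphologyEx((f>127).astype(np.uint8),3,np.ones((25,25))),0,2)[0],key=cv2.contourArea)
r=cv2.minAreaRect(cs);print(r)
# grip top in plan at z=.078
cv2.imwrite('pics/r4.png',rect(w,'wrist',c,.026,.07,590,s))
E
```

```text
9.3 angle 21.25 f [-0.  -0.2  0. ] m [-0.056 -0.101  0.03 ] tau -0.139 j6 -0.88 [ 0.5028 -0.1462  0.1772]
pin_handle 0.87 [201.2, 322.4] [ 0.4796 -0.2662  0.054 ]
pin_mid 0.98 [170.7, 275.8] [ 0.4414 -0.2517  0.026 ]
pin_mid 0.72 [278.3, 137.6] [ 0.4854 -0.1069  0.026 ]
159.21010396040506
((331.17877197265625, 384.11956787109375), (177.18634033203125, 389.2536926269531), 65.77225494384766)
```

View pics/w4.png

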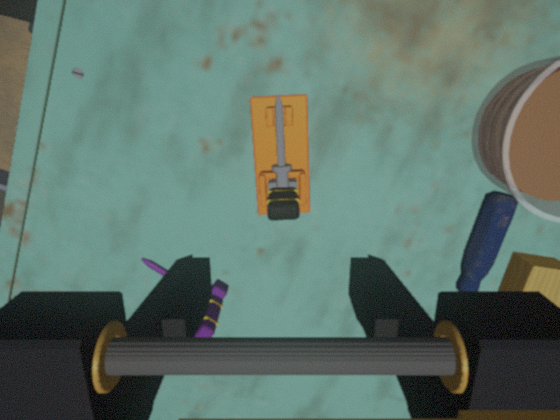

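The picture shows the pin with its tip at (279,98), collar at (282,172) and black grip at (284,208). The purple look-alike is at lower left (210,300). I work out the pin's line from these pixels.

```bash
python3 - <<'E'
from h import *
np.set_printoptions(precision=4,suppress=True)
s=telemetry.sense(); w=cv2.imread('pics/w4.png')
g=cv2.cvtColor(w,cv2.COLOR_BGR2HSV)
# shank: low-saturation pixels in the rest, centre per row
pts=[]
for r in range(102,160,2):
    x=np.where(g[r,262:298,1]<110)[0]+262
    if 3<len(x)<20: pts.append(at('wrist',(x.mean(),r),.027,s)[:2])
pts=np.array(pts);vx,vy,x0,y0=cv2.fitLine(pts.astype(np.float32),2,0,.01,.01).ravel()
if vy<0: vx,vy=-vx,-vy
print(len(pts),'dir',np.degrees(np.arctan2(vy,vx)),x0,y0)
dark=(g[180:225,255:315,2]<60); rr,cc=np.where(dark); print('dark box',cc.min()+255,cc.max()+255,rr.min()+180,rr.max()+180)
print('tip',at('wrist',(279,97),.026,s),'mid',at('wrist',(278.3,137.6),.026,s))
for z in (.078,.054,.066): print(z,at('wrist',((cc.min()+cc.max())/2+255,(rr.min()+rr.max())/2+180),z,s))
u=np.array([vx,vy]); tip=at('wrist',(279,97),.026,s)[:2]
t=(tip-[x0,y0])@u; h=np.array([x0,y0])+u*(t-.074); print('handle from tip',h)
t=(at('wrist',(278.3,137.6),.026,s)[:2]-[x0,y0])@u; h=np.array([x0,y0])+u*(t-.043); print('handle from mid',h)
for a in (.029+.049,.030): pass
for dz in(.054-.024,.078):
  for e in (-.006,.006): print(dz,e,proj('wrist',[*(h+u*e),dz],s))
E
```

```text
29 dir 113.96967 0.48435083 -0.10137428
dark box 269 297 188 218
tip [ 0.4751 -0.0789  0.026 ] mid [ 0.4855 -0.107   0.026 ]
0.078 [ 0.5017 -0.1396  0.078 ]
0.054 [ 0.5048 -0.1467  0.054 ]
0.066 [ 0.5032 -0.1432  0.066 ]
handle from tip [ 0.5046 -0.1468]
handle from mid [ 0.5041 -0.1458]
0.03 -0.006 [282.6436 199.863 ]
0.03 0.006 [281.9952 185.365 ]
0.078 -0.006 [283.2985 220.7949]
0.078 0.006 [282.5388 203.9038]
```

Tip and mid agree: the handle is at (0.504, -0.146), pointing 114°. I descend and grip.

Call:
drive_tool(targets=[{"travel":[-0.05,0.14,4],"yaw":-0.048,"grip":0.7},{"travel":[-0.05,0.14,8],"yaw":-0.048,"grip":0.7},{"travel":[-0.05,0.14,10.5],"yaw":-0.048,"grip":0.7},{"travel":[-0.05,0.14,11.8],"yaw":-0.048,"grip":0.7},{"travel":[-0.05,0.14,11.8],"yaw":-0.048,"grip":0.5},{"travel":[-0.05,0.14,11.8],"yaw":-0.048,"grip":0.1},{"travel":[-0.05,0.14,11.8],"yaw":-0.048,"grip":0.1},{"travel":[-0.05,0.14,11.8],"yaw":-0.048,"grip":0.1},{"travel":[-0.05,0.14,11.8],"yaw":-0.048,"grip":0.1},{"travel":[-0.05,0.14,11.8],"yaw":-0.048,"grip":0.1}], squeeze=20)

```text
t: 10.5
tool_pos: [0.5046, -0.1463, 0.0602]
orientation: [[-0.41, 0.912, 0.001], [0.912, 0.41, -0.001], [-0.001, 0.001, -1.0]]
force: [-0.3, -0.1, 3.5]
finger_gap: 0.0218
gripper_force: 20.0
```

```bash
python3 t.py
```

```text
10.5 angle 24.18 f [-0.3 -0.1  3.5] m [ 0.028 -0.038  0.004] tau 0.002 j6 -0.93 [ 0.5046 -0.1463  0.0602]
```

Gripped, with a gap of 21.8 mm. I lift straight up, then carry it to the pre-insertion pose: handle 114 mm short of the axis, tool x at 62.5°, axis at 72 mm.

Call:
drive_tool(targets=[{"travel":[0,0,-1.5],"yaw":0,"grip":0.1},{"travel":[0,0,-3],"yaw":0,"grip":0.1},{"travel":[0,0,-4.6],"yaw":0,"grip":0.1},{"travel":[2,0.5,-4.6],"yaw":0.15,"grip":0.1},{"travel":[5,1.3,-4.6],"yaw":0.3,"grip":0.1},{"travel":[8,2.1,-4.6],"yaw":0.45,"grip":0.1},{"travel":[11,2.9,-4.6],"yaw":0.6,"grip":0.1},{"travel":[14,3.7,-4.6],"yaw":0.75,"grip":0.1},{"travel":[16.2,4.3,-4.6],"yaw":0.9,"grip":0.1},{"travel":[16.2,4.3,-4.6],"yaw":0.9,"grip":0.1}])

```text
t: 11.5
tool_pos: [0.4765, 0.0212, 0.1058]
orientation: [[0.46, 0.888, -0.001], [0.888, -0.46, 0.0], [0.0, -0.001, -1.0]]
force: [0.5, -0.9, -1.2]
finger_gap: 0.0215
gripper_force: 20.0
```

Call:
drive_tool(targets=[{"travel":[0,0,0],"yaw":0,"grip":0.1},{"travel":[0,0,0],"yaw":0,"grip":0.1},{"travel":[0,0,0],"yaw":0,"grip":0.1}])

```text
t: 11.8
tool_pos: [0.4775, 0.0182, 0.1057]
orientation: [[0.46, 0.888, 0.0], [0.888, -0.46, -0.0], [-0.0, 0.0, -1.0]]
force: [0.6, 0.2, 0.5]
finger_gap: 0.0221
gripper_force: 20.0
```

```bash
python3 t.py; python3 - <<'E'
from h import *
np.set_printoptions(precision=4,suppress=True)
s=telemetry.sense(); w=capture('wrist'); cv2.imwrite('pics/w5.png',w)
for l,z in dict(cross_hole=.072,pin_mid=.072,pin=.072).items():
    for d in nets.spot_point('wrist',l)[:2]: print(l,d['conf'],d['pixel'],at('wrist',d['pixel'],z,s))
E
```

```text
11.8 angle -27.37 f [0.6 0.2 0.5] m [-0.021 -0.023 -0.017] tau -0.036 j6 0.268 [0.4775 0.0182 0.1057]
pin_mid 0.91 [280.1, 169.6] [0.4968 0.0566 0.072 ]
pin 0.91 [280.4, 213.6] [0.4871 0.0374 0.072 ]
```

View pics/w5.png

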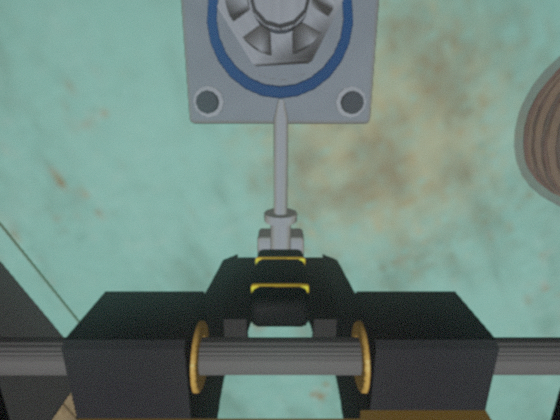

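The picture shows the pin level and straight, with the tip at (280,98) and the collar at (280,215). The light slot strip at (281,42) lies between two dark crown teeth, in line with the pin, and the flange is centred on column 280. Now I advance gently while watching the force.

Call:
drive_tool(targets=[{"travel":[0.8,0,-0.05],"yaw":0,"grip":0.1},{"travel":[1.6,0,-0.05],"yaw":0,"grip":0.1},{"travel":[2.2,0,-0.05],"yaw":0,"grip":0.1},{"travel":[2.5,0,-0.05],"yaw":0,"grip":0.1},{"travel":[2.5,0,-0.05],"yaw":0,"grip":0.1},{"travel":[2.5,0,-0.05],"yaw":0,"grip":0.1}])

```text
t: 12.6
tool_pos: [0.4887, 0.0414, 0.1062]
orientation: [[0.46, 0.888, -0.0], [0.888, -0.46, -0.0], [-0.0, -0.0, -1.0]]
force: [0.5, 0.6, -0.4]
finger_gap: 0.0221
gripper_force: 20.0
```

```bash
python3 t.py
```

```text
12.6 angle -27.37 f [ 0.5  0.6 -0.4] m [-0.021 -0.038 -0.014] tau 0.01 j6 0.32 [0.4887 0.0414 0.1062]
```

Call:
drive_tool(targets=[{"travel":[0.1,0,0],"yaw":0,"grip":0.1},{"travel":[0.2,0,0],"yaw":0,"grip":0.1},{"travel":[0.3,0,0],"yaw":0,"grip":0.1},{"travel":[0.4,0,0],"yaw":0,"grip":0.1}])

```text
t: 13.0
tool_pos: [0.4906, 0.0449, 0.1063]
orientation: [[0.46, 0.888, -0.0], [0.888, -0.46, 0.0], [-0.0, -0.0, -1.0]]
force: [0.3, -0.0, -1.1]
finger_gap: 0.0217
gripper_force: 20.0
```

```bash
python3 t.py
```

```text
13.0 angle -27.4 f [ 0.3 -0.  -1.1] m [-0.052 -0.067  0.007] tau -0.026 j6 0.329 [0.4906 0.0449 0.1063]
```

Call:
drive_tool(targets=[{"travel":[0.1,0,0],"yaw":0,"grip":0.1},{"travel":[0.2,0,0],"yaw":0,"grip":0.1},{"travel":[0.3,0,0],"yaw":0,"grip":0.1}])

```text
t: 13.3
tool_pos: [0.492, 0.0477, 0.1062]
orientation: [[0.46, 0.888, -0.0], [0.888, -0.46, 0.0], [0.0, -0.0, -1.0]]
force: [0.5, 0.2, -0.9]
finger_gap: 0.0219
gripper_force: 20.0
```

Call:
drive_tool(targets=[{"travel":[0.1,0,0],"yaw":0,"grip":0.1},{"travel":[0.2,0,0],"yaw":0,"grip":0.1},{"travel":[0.3,0,0],"yaw":0,"grip":0.1}])

```text
t: 13.6
tool_pos: [0.4934, 0.0503, 0.1063]
orientation: [[0.46, 0.888, -0.0], [0.888, -0.46, 0.0], [0.0, -0.0, -1.0]]
force: [-0.1, -0.1, -0.7]
finger_gap: 0.0217
gripper_force: 20.0
```

```bash
python3 t.py
```

```text
13.6 angle -27.39 f [-0.1 -0.1 -0.7] m [-0.064 -0.025 -0.028] tau -0.026 j6 0.34 [0.4934 0.0503 0.1063]
```

The tip is 8 mm inside the stub with no force, so slot and hole agree. I continue.

Call:
drive_tool(targets=[{"travel":[0.15,0,0],"yaw":0,"grip":0.1},{"travel":[0.3,0,0],"yaw":0,"grip":0.1},{"travel":[0.45,0,0],"yaw":0,"grip":0.1},{"travel":[0.6,0,0],"yaw":0,"grip":0.1},{"travel":[0.75,0,0],"yaw":0,"grip":0.1},{"travel":[0.9,0,0],"yaw":0,"grip":0.1}])

```text
t: 14.2
tool_pos: [0.4976, 0.0583, 0.1063]
orientation: [[0.46, 0.888, 0.0], [0.888, -0.46, -0.0], [0.0, 0.0, -1.0]]
force: [-0.0, -0.1, -0.7]
finger_gap: 0.022
gripper_force: 20.0
```

```bash
python3 t.py
```

```text
14.2 angle -27.39 f [-0.  -0.1 -0.7] m [ 0.029 -0.055  0.019] tau -0.038 j6 0.358 [0.4976 0.0583 0.1063]
```

Call:
drive_tool(targets=[{"travel":[0.15,0,0],"yaw":0,"grip":0.1},{"travel":[0.3,0,0],"yaw":0,"grip":0.1},{"travel":[0.45,0,0],"yaw":0,"grip":0.1},{"travel":[0.6,0,0],"yaw":0,"grip":0.1},{"travel":[0.75,0,0],"yaw":0,"grip":0.1},{"travel":[0.9,0,0],"yaw":0,"grip":0.1}])

```text
t: 14.8
tool_pos: [0.5017, 0.0664, 0.1063]
orientation: [[0.46, 0.888, -0.0], [0.888, -0.46, 0.0], [0.0, -0.0, -1.0]]
force: [0.1, 0.4, -0.6]
finger_gap: 0.0213
gripper_force: 20.0
```

```bash
python3 t.py
```

```text
14.8 angle -27.39 f [ 0.1  0.4 -0.6] m [-0.034 -0.083 -0.018] tau -0.038 j6 0.375 [0.5017 0.0664 0.1063]
```

Call:
drive_tool(targets=[{"travel":[0.15,0,0],"yaw":0,"grip":0.1},{"travel":[0.3,0,0],"yaw":0,"grip":0.1},{"travel":[0.45,0,0],"yaw":0,"grip":0.1},{"travel":[0.6,0,0],"yaw":0,"grip":0.1},{"travel":[0.75,0,0],"yaw":0,"grip":0.1},{"travel":[0.9,0,0],"yaw":0,"grip":0.1},{"travel":[1.05,0,0],"yaw":0,"grip":0.1},{"travel":[1.2,0,0],"yaw":0,"grip":0.1},{"travel":[1.3,0,0],"yaw":0,"grip":0.1}])

```text
t: 15.7
tool_pos: [0.5077, 0.0779, 0.1063]
orientation: [[0.46, 0.888, 0.0], [0.888, -0.46, 0.0], [0.0, 0.0, -1.0]]
force: [0.3, -0.8, -1.4]
finger_gap: 0.0219
gripper_force: 20.0
```

```bash
python3 t.py
```

```text
15.7 angle -27.38 f [ 0.3 -0.8 -1.4] m [-0.042  0.001 -0.009] tau -0.015 j6 0.399 [0.5077 0.0779 0.1063]
```

Call:
drive_tool(targets=[{"travel":[0.05,0,0],"yaw":0,"grip":0.1},{"travel":[0.1,0,0],"yaw":0,"grip":0.1},{"travel":[0.15,0,0],"yaw":0,"grip":0.1},{"travel":[0.2,0,0],"yaw":0,"grip":0.1}])

```text
t: 16.1
tool_pos: [0.5084, 0.0794, 0.1062]
orientation: [[0.46, 0.888, -0.0], [0.888, -0.46, -0.0], [-0.001, -0.0, -1.0]]
force: [-0.9, -2.3, -1.1]
finger_gap: 0.0221
gripper_force: 20.0
```

```bash
python3 t.py
```

```text
16.1 angle -27.39 f [-0.9 -2.3 -1.1] m [-0.376  0.197 -0.037] tau -0.014 j6 0.403 [0.5084 0.0794 0.1062]
```

Call:
drive_tool(targets=[{"travel":[0.04,0,0],"yaw":0,"grip":0.1},{"travel":[0.08,0,0],"yaw":0,"grip":0.1}])

```text
t: 16.3
tool_pos: [0.5088, 0.0801, 0.1064]
orientation: [[0.46, 0.888, -0.0], [0.888, -0.46, -0.0], [-0.001, -0.0, -1.0]]
force: [-2.3, -2.2, 1.2]
finger_gap: 0.0219
gripper_force: 20.0
```

```bash
python3 t.py; python3 - <<'E'
from h import *
np.set_printoptions(precision=4,suppress=True)
s=telemetry.sense(); w=capture('wrist')
cv2.imwrite('pics/w6c.png',cv2.resize(w[60:340,130:430],None,fx=2,fy=2,interpolation=cv2.INTER_CUBIC))
c=np.array([.530,.1195]);x=np.array([.46,.888])
for l,z in dict(cross_hole=.072,pin_mid=.072,pin=.072).items():
    for d in nets.spot_point('wrist',l)[:2]: p=at('wrist',d['pixel'],z,s); print(l,d['conf'],d['pixel'],p,'along',(c-p[:2])@x)
E
```

```text
16.3 angle -27.38 f [-2.3 -2.2  1.2] m [-0.543  0.263  0.008] tau 0.003 j6 0.404 [0.5088 0.0801 0.1064]
cross_hole 0.97 [282.2, 167.9] [0.5293 0.1186 0.072 ] along 0.0011078053992690834
pin 0.55 [277.4, 213.4] [0.517  0.0998 0.072 ] along 0.02344347736810478
```

View pics/w6c.png

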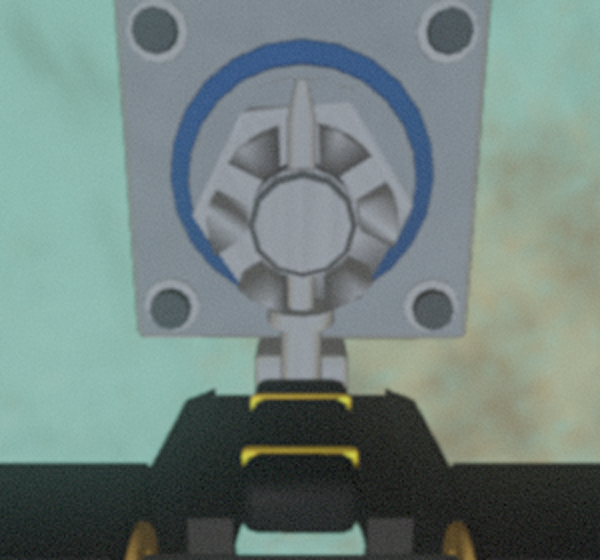

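The pin is through, with its tip at crop (303,80) and the collar meeting the crown at (303,315). I press slightly more and check the tip position.

Call:
drive_tool(targets=[{"travel":[0.04,0,0],"yaw":0,"grip":0.1},{"travel":[0.08,0,0],"yaw":0,"grip":0.1}])

```text
t: 16.7
tool_pos: [0.5091, 0.0805, 0.1064]
orientation: [[0.46, 0.888, -0.0], [0.888, -0.46, -0.001], [-0.001, 0.0, -1.0]]
force: [-4.0, -6.2, 4.5]
finger_gap: 0.0217
gripper_force: 20.0
```

```bash
python3 t.py; python3 - <<'E'
from h import *
s=telemetry.sense()
t=at('wrist',(281.5,100),.072,s)[:2]; print(t,'tip beyond axis',(t-[.530,.1195])@[.46,.888])
st=at('wrist',(281,60+167/2+0),.082,s)[:2]
for r in (168/2+60,274/2+60): p=at('wrist',(281,r),.082,s)[:2]; print('stub edge along',(p-[.530,.1195])@[.46,.888])
E
```

```text
16.7 angle -27.38 f [-4.  -6.2  4.5] m [-1.192  0.615  0.005] tau 0.001 j6 0.406 [0.5091 0.0805 0.1064]
[0.54316978 0.14606485] tip beyond axis 0.02964768352207127
stub edge along 0.011905964625318352
stub edge along -0.011731778447329986
```

The push rises to 7 N and the tip is 30 mm past the axis against 31 mm nominal, so the collar is home. I relax the push, let go and rise straight up.

Call:
drive_tool(targets=[{"travel":[-0.08,0,0],"yaw":0,"grip":0.1},{"travel":[-0.08,0,0],"yaw":0,"grip":0.1},{"travel":[-0.08,0,0],"yaw":0,"grip":0.5},{"travel":[-0.08,0,0],"yaw":0,"grip":0.6},{"travel":[-0.08,0,0],"yaw":0,"grip":0.6},{"travel":[-0.08,0,0],"yaw":0,"grip":0.6},{"travel":[-0.08,0,-2],"yaw":0,"grip":0.6},{"travel":[-0.08,0,-5],"yaw":0,"grip":0.6},{"travel":[-0.08,0,-9],"yaw":0,"grip":0.6},{"travel":[-0.08,0,-13],"yaw":0,"grip":0.6}])

```text
t: 17.7
tool_pos: [0.5086, 0.0804, 0.2376]
orientation: [[0.46, 0.888, -0.001], [0.888, -0.46, 0.0], [-0.0, -0.001, -1.0]]
force: [0.7, 0.5, 0.4]
finger_gap: 0.0529
gripper_force: 0.0
```

Call:
drive_tool(targets=[{"travel":[0,0,0],"yaw":0,"grip":0.6},{"travel":[0,0,0],"yaw":0,"grip":0.6},{"travel":[0,0,0],"yaw":0,"grip":0.6}])

```text
t: 18.0
tool_pos: [0.5084, 0.0803, 0.235]
orientation: [[0.46, 0.888, -0.002], [0.888, -0.46, 0.0], [-0.001, -0.002, -1.0]]
force: [-0.3, 0.6, -0.2]
finger_gap: 0.053
gripper_force: 0.0
```

```bash
python3 t.py; python3 - <<'E'
from h import *
np.set_printoptions(precision=4,suppress=True)
s=telemetry.sense(); w=capture('wrist')
cv2.imwrite('pics/w7c.png',cv2.resize(w[80:320,130:430],None,fx=2.5,fy=2.5,interpolation=cv2.INTER_CUBIC))
c=np.array([.530,.1195]);x=np.array([.46,.888])
for l,z in dict(cross_hole=.072,pin_mid=.072,pin=.072,pin_handle=.1).items():
    for d in nets.spot_point('wrist',l)[:1]: p=at('wrist',d['pixel'],z,s); print(l,d['conf'],d['pixel'],p,'along',(c-p[:2])@x,'side',(c-p[:2])@[.888,-.46])
E
```

```text
18.0 angle -27.39 f [-0.3  0.6 -0.2] m [-0.046 -0.056  0.   ] tau 0.0 j6 0.404 [0.5084 0.0803 0.235 ]
cross_hole 0.79 [282.2, 132.7] [0.5299 0.1193 0.072 ] along 0.00022764603949258856 side -4.391835038797332e-05
pin_handle 0.68 [281.1, 199.8] [0.5074 0.0777 0.1   ] along 0.04753373830713994 side 0.0008514845839254171
```

View pics/w7c.png

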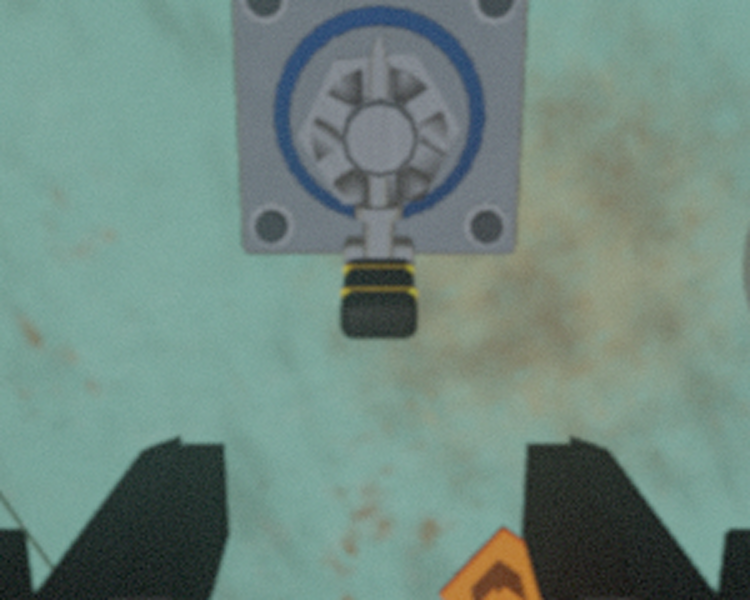

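```bash
python3 - <<'E'
from h import *
s=telemetry.sense();c=np.array([.530,.1195]);x=np.array([.46,.888])
for n,(u,v),z in [('tip',(380,38),.073),('stub',(380,137),.082),('collar front',(378,209),.08),('grip top rear',(378,336),.124),('grip top rear',(378,336),.120),('stripe front',(378,262),.12)]:
    p=at('wrist',(130+u/2.5,80+v/2.5),z,s)[:2]; print(n,(p-c)@x)
E
```

```text
tip 0.028598213423718922
stub -0.0005122100767409445
collar front -0.023470279561948963
grip top rear -0.05091984557794421
grip top rear -0.05232460226397008
stripe front -0.030399092639360824
```

The tip is about 29 mm past the axis and the collar front about 22–23 mm before it. The pin is therefore within about 2 mm of home, with no visible gap to the crown and the arm clear. Handing in.

```bash
python3 -c "
from cell import env
print(env.hand_in())"
```

```text
the job is handed in; nothing more can be done
None
```

I tightened the nut about 0.6 rad past snug so a slot lines up with the cross hole, put the lock pin through with its collar against the nut (about 2 mm short of nominal home by the last picture, limit 4 mm), released it, cleared the arm and handed the job in; no verdict came back.

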